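# Swap round the water filters in a boiler cupboard

### The job

Three water filter cartridges are standing in the wrong places: fit the short round one in the holder instead of the tall round one, put the square one in the square tray and the tall round one in the round saucer, using the empty rubber mat for whatever has to wait. Slide the holder's gate open before you change the filter and slide it fully shut again over the new one. Keep the filters upright, leave the glass jar where it stands, and let go of everything at the end.

Things in the scene. Friction and masses are not known exactly. Their poses are not given: they have to be found in the camera images.
- tall_filter: Tall round filter, 100 mm high in all: round body 36 mm in diameter from the foot to the top. All three filters have the same white plastic body on a grey round foot plate 72 mm in diameter and 10 mm thick. Origin: centre of the foot's underside; z up along the body. Loose. 0.2 to 0.42 kg. Starts in the holder, its foot locked under the gate.
- short_filter: Short round filter, 66 mm high in all: round body 36 mm in diameter. Foot, colours and origin as for the tall one. 0.17 to 0.35 kg. Starts in the square tray.
- square_filter: Square filter, 82 mm high in all: body 34 x 34 mm square, its faces across its own x and y axes. Foot, colours and origin as for the tall one. 0.2 to 0.42 kg. Starts in the round saucer.
- holder: Grey filter holder fixed to the worktop, 108 mm wide (x), 177 mm long (y from -52 to +125 mm). Well 88 x 88 mm, open at the top, takes a foot with 8 mm to spare all round. Origin: under the well's centre, at worktop level. Above the worktop: well floor 8 mm, rim 20 mm, rails along the long sides 31 mm. Its y axis points from the well to the deck on which the gate slides.
- gate (a joint): Steel forked gate sliding along the holder's y, in m: 0 = shut (two prongs lie over the foot of the filter in the well and lock it down), 0.055 = fully open (well clear). About 1.5 N of friction; stays where left. Plate 22 to 27 mm above the worktop, slot between prongs 56 mm wide. Starts shut or within 5 mm of it.
- gate_tab (a point): Top centre of the gate's black upright grip tab, 72 mm above the worktop. The tab is 16 mm wide (holder's x), 24 mm long (holder's y) and stands 45 mm above the gate plate. It moves with the gate: 62 mm from the well's centre along the holder's y when shut, 117 mm when open.
- tray: Square grey tray, 104 x 104 mm outside, 92 x 92 mm inside, rim 14 mm high, floor 4 mm thick, fixed to the worktop. Origin: centre of its underside; sides along its x and y.
- saucer: Round grey saucer, about 104 mm in diameter outside, about 92 mm inside at the floor, rim 14 mm high, floor 4 mm thick, fixed to the worktop. Origin: centre of its underside.
- mat: Flat round black rubber mat, 100 mm in diameter, 4 mm thick, fixed to the worktop and empty at the start: the free spot. Origin: centre of its underside.
- jar: Small closed glass jar with a steel lid, 48 mm in diameter, 55 mm high, 0.2 kg, standing among the things. To be left alone. Origin: centre of its underside.
There are look-alikes about, which are no part of the job. What is shaped like the tall_filter but orange is not meant.

How it is judged (in metres and radians):
On the way, in this order (a step that is already met when the one before it is completed fails the run):
1. the gate is slid open (value of joint gate above 0.035 m), for 0.1 s.
2. the short filter stands down in the holder's well and the gate is shut over it (horizontal distance between short_filter and holder below 0.013 m and z of short_filter in the frame of holder between 0.004 and 0.012 m and angle between short_filter's own z axis and vertical below 0.1 rad and linear speed of short_filter below 0.02 m/s and value of joint gate below 0.008 m), for 0.2 s.
At the end, for the whole second after the job is handed in: Short filter in the holder's well (within 13 mm of centre), gate shut within 8 mm; square filter in the tray, tall one in the saucer (within 16 mm of centre); every foot within 4 mm of its floor, upright within 0.1 rad, at rest (all of step 2 and horizontal distance between square_filter and tray below 0.016 m and z of square_filter in the frame of tray between 0 and 0.008 m and angle between each of square_filter, tall_filter's own z axis and vertical below 0.1 rad and linear speed of each of square_filter, tall_filter below 0.02 m/s and horizontal distance between tall_filter and saucer below 0.016 m and z of tall_filter in the frame of saucer between 0 and 0.008 m); the robot touches nothing.
It fails at once if a filter is tipped by more than 0.6 rad (angle between any of tall_filter, short_filter, square_filter's own z axis and vertical above 0.6 rad).
It fails at once if the glass jar is pushed more than 25 mm or tipped over (distance of jar from where it was at the start of the episode above 0.025 m or angle between jar's own z axis and vertical above 0.5 rad).
It also fails if it takes over 144 s, if anything falls off the work surface, if the arm or the gripper's body presses on something with over 40 N, if the wrist force passes 120 N, or if a joint passes its speed limit or range.

### The arm

A 6-joint arm with a two-finger parallel gripper is mounted at the origin on the work surface. World frame = base frame: x ahead of the robot, y to its left, z up, the work surface at z = 0. Lengths are in m, angles in degrees, forces in N, time in s.
With the tool pointing down it reaches from about 0.25 to 0.725 m from the base axis. Payload 9.7 kg.
Tool frame: the origin (TCP) lies midway between the tips of the shut fingers; the grasp point (between the pads) lies 19 mm behind it (bot.pinch_z is the distance from the TCP to the grasp point, in m); z points along the fingers, y is the line along which they close (so a half turn about z gives the same grasp; the last joint's range is limited). The gripper opens to 85 mm and grips with 20 to 120 N. Pads are 22 mm wide; open, the fingers measure 114 mm over their backs; the gripper's body (76 mm by 85 mm) begins 54 mm behind the grasp point. The pads swing forward as they close: fully open they stand 13 mm farther back than shut.
Start: joints at [77.006, 4.979, 10.078, 95.1, 0, 90], TCP at [0.124, 0.536, 0.231] pointing down, gripper open.
Joint ranges: [-179.16, 179.16], [-48.56, 103.87], [-65.8, 70.77], [-126.05, 130.52], [-82.76, 87.17], [-180, 180]. Speed limits (degrees/s): [127.2, 127.2, 147.25, 180, 180, 180].

### API

Orientations are given as [roll, pitch, yaw] about the fixed x, y, z axes, in that order (R = Rz(yaw) Ry(pitch) Rx(roll)).
In Python, from workcell import sensors, camera, ticket, bot gives the robot as it stands.
- The arm moves only by the shell command python3 -m handwheel 'ROWS' [FORCE]. ROWS is a JSON object of lists of equal length, an entry for each row: "gripper": the opening, from -1 (shut) to 1 (fully open); "slide": the shift along the tool's x, y, z in mm, a list of three; "yaw": the turn about the tool's z in rad. A call has 1 to 8 rows; each row shifts and turns the commanded pose from where the row before left it, along the tool's axes as they then stand; what a row does not reach is not made up. A row lasts 1/12 s, in which the tool goes at most 41.7 mm and 7.16 degrees, less where a joint would pass 70% of its speed; a pose out of reach is approached as far as the arm can. A call is refused whole if a number of a shift passes 41.7 or a number of a turn 0.125, either way. A call with a gripper value outside its range is refused whole. The fingers move at their own pace and stop on an object; FORCE is the grip in N (left out, the last holds). Time passes only in rows, so rows that do not move let the fingers close. It gives the time, the measured TCP pose, the force, the opening and the grip force at its end, in the units of the state.
- sensors.get_obs(): the state, without advancing time (a new reading comes with each control period).
- camera(name): name is "scene" or "top" or "wrist"; returns a dict with "img" (420x560x3 uint8, red, green, blue), "fx", "fy", "cx", "cy" (pixels), "R" (3x3) and "t" (3): a world point X has camera coordinates R X + t. Camera axes: x right, y down, z forward; pixel columns grow to the right and rows downward; lengths in m; the calibration is good to about 2 mm. A picture is of the moment at which its call begins. There is no depth.
- ticket.job_done(): hands the job in; it is judged then, once.
The state is a dict: "time": time; "q": joint angles; "qd": joint speeds; "joint_efforts": joint torques, N m; "ee_pos": TCP position; "tcp_rot": TCP orientation; "wrist_force": force on the tool from outside, world axes, zero at the start; "torque": the same for the moment, N m; "opening": finger opening in m; "grasp_force": force on a finger pad.
Only numpy, scipy, OpenCV 4.12 (cv2) and the standard library are available. Lean on these libraries where they do the work, as an engineer would, in place of code of your own. Each camera call takes 0.05 s, during which the arm holds its last target. There are 200 camera calls.

## Working session

There is one attempt and no reset: what is moved stays moved. The work goes in short steps, Python scripts to look and compute and a shell command to move; the robot and the scene stay as the last step left them, time stands still between calls to the robot, and variables do not carry over. Pictures are saved under pics/ and viewed, at most 14 in all, crops included, and the job is handed in when it is done.

```bash
ls; mkdir -p pics; cat > h.py <<'E'
import numpy as np, cv2
from workcell import sensors, camera, ticket, bot
def ray(c,u,v):
    d=np.array([(u-c['cx'])/c['fx'],(v-c['cy'])/c['fy'],1.]);R=np.array(c['R']);t=np.array(c['t'])
    return -R.T@t, R.T@d
def onz(c,u,v,z):
    o,d=ray(c,u,v); return o+d*(z-o[2])/d[2]
def proj(c,X):
    p=np.array(c['R'])@np.array(X)+np.array(c['t']); return c['fx']*p[0]/p[2]+c['cx'],c['fy']*p[1]/p[2]+c['cy']
def tri(c1,p1,c2,p2):
    A=[];b=[]
    for c,p in((c1,p1),(c2,p2)):
        o,d=ray(c,*p);d/=np.linalg.norm(d);P=np.eye(3)-np.outer(d,d);A.append(P);b.append(P@o)
    return np.linalg.lstsq(np.vstack(A),np.hstack(b),rcond=None)[0]
def save(n,img): cv2.imwrite('pics/'+n,img[:,:,::-1])
E
python3 - <<'E'
from h import *
import pickle
C={n:camera(n) for n in('scene','top','wrist')}
pickle.dump(C,open('C0.pkl','wb'))
for n,c in C.items():
    save(n+'0.png',c['img']); print(n,c['fx'],-np.array(c['R']).T@np.array(c['t']),np.round(c['R'],2).tolist())
o=sensors.get_obs();print(o['ee_pos'],o['tcp_rot'],o['opening'],o['time'])
E
```

```text
pics
scene 544.3074250150663 [ 1.17475077 -0.48069013  0.82988621] [[0.58, 0.81, 0.0], [0.57, -0.4, -0.72], [-0.58, 0.42, -0.7]]
top 438.2346406295167 [ 0.30983287 -0.00206847  1.07944164] [[0.02, -1.0, 0.01], [-0.97, -0.02, -0.22], [0.22, -0.0, -0.97]]
wrist 332.6769870783173 [0.04299816 0.55426478 0.37316419] [[0.23, 0.97, -0.0], [0.92, -0.21, 0.33], [0.32, -0.07, -0.95]]
[0.12362874 0.53573402 0.23076256] [-1.79941580e+02  6.53008864e-04  1.67006663e+02] 0.0853157229247272 0.15
```

View pics/top0.png

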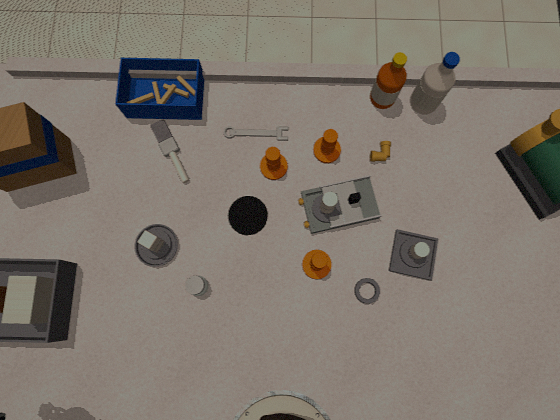

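View pics/scene0.png

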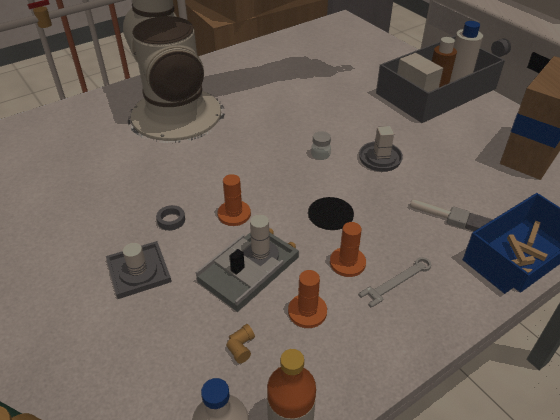

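The top view shows the tall filter in the holder (330,200), the tab at (354,198), the short filter in the tray (421,249), the square one in the saucer (150,240), the mat at (248,215) and the jar at (197,286). The orange ones are decoys. The scene view agrees.

```bash
python3 - <<'E'
from h import *
import pickle
C=pickle.load(open('C0.pkl','rb'))
def crop(n,x0,y0,w,h,s): return cv2.resize(C[n]['img'][y0:y0+h,x0:x0+w],None,fx=s,fy=s,interpolation=cv2.INTER_CUBIC)
a=crop('top',120,210,90,90,4.4);b=crop('top',292,170,90,90,4.4)[:, :];
d=crop('top',380,220,70,70,4.2);e=crop('scene',185,200,125,110,4.2)[:, :400]
im=np.zeros((600,800,3),np.uint8)
im[:300,:396]=cv2.resize(a,(396,300)) if 0 else a[:300,:396]
im[:300,400:796]=b[:300,:396]
im[300:594,:294]=d[:294]; 
f=crop('scene',185,205,120,75,4);im[300:600,300:780]=f
save('crops.png',im)
for n in('top','scene'):
    hsv=cv2.cvtColor(C[n]['img'],cv2.COLOR_RGB2HSV);print(n)
    for p in ([(330,198),(330,212),(421,248),(149,240),(152,258),(345,215),(354,198),(398,240),(248,215),(460,300)] if n=='top' else [(260,222),(260,240),(133,250),(384,133),(237,262),(120,265),(270,262),(330,212),(60,200)]): print(p,hsv[p[1],p[0]])
E
```

```text
top
(330, 198) [ 47  16 146]
(330, 212) [15 43 72]
(421, 248) [ 45  17 147]
(149, 240) [ 55  11 143]
(152, 258) [165  20  52]
(345, 215) [ 19  31 133]
(354, 198) [34 71 25]
(398, 240) [21 23 79]
(248, 215) [159 105  17]
(460, 300) [ 17  35 139]
scene
(260, 222) [ 23  37 139]
(260, 240) [ 6 22 57]
(133, 250) [ 23  36 140]
(384, 133) [ 22  35 139]
(237, 262) [150  55  14]
(120, 265) [ 6 18 72]
(270, 262) [ 15  35 118]
(330, 212) [30 28 18]
(60, 200) [ 11  41 131]
```

View pics/crops.png

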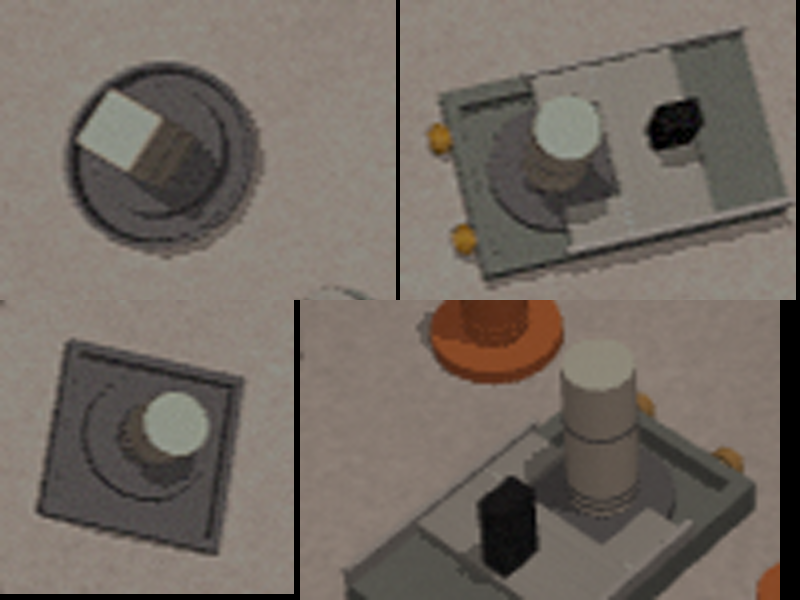

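The crops show a white square top at (146,240), the tall top disc at (330,199), the short top disc at (422,249) and the black tab at about (354,198). The foot and rim outlines are clear.

```bash
cat >> h.py <<'E'
def blobs(mask,box=None,mn=30):
    m=mask.astype(np.uint8)*255
    if box is not None:
        k=np.zeros_like(m);x0,y0,x1,y1=box;k[y0:y1,x0:x1]=1;m*=k
    cs,_=cv2.findContours(m,cv2.RETR_EXTERNAL,cv2.CHAIN_APPROX_NONE)
    return sorted([c for c in cs if cv2.contourArea(c)>mn],key=cv2.contourArea,reverse=True)
def cen(c):
    M=cv2.moments(c); return M['m10']/M['m00'],M['m01']/M['m00']
E
python3 - <<'E'
from h import *
import pickle
C=pickle.load(open('C0.pkl','rb'));T,S=C['top'],C['scene']
ht=cv2.cvtColor(T['img'],cv2.COLOR_RGB2HSV).astype(int);hs=cv2.cvtColor(S['img'],cv2.COLOR_RGB2HSV).astype(int)
wt=(ht[...,1]<27)&(ht[...,2]>125)
ws=(hs[...,0]>=19)&(hs[...,0]<60)&(hs[...,2]>128)
B={'tall':((312,180,346,218),(245,210,276,236),.108),'short':((405,235,435,268),(118,238,150,265),.07),'square':((132,222,170,262),(370,122,398,145),.086)}
for n,(bt,bs,z) in B.items():
    a=blobs(wt,bt,20)[0];b=blobs(ws,bs,20)[0]
    print(n,np.round(cen(a),1),cv2.contourArea(a),np.round(cen(b),1),cv2.boundingRect(b),'tri',tri(T,cen(a),S,cen(b)).round(4),'plane',onz(T,*cen(a),z).round(4))
    if n=='square':
        r=cv2.boxPoints(cv2.minAreaRect(a));P=np.array([onz(T,*p,z)[:2] for p in r]);print(np.degrees(np.arctan2(*(P[1]-P[0])[::-1])),np.linalg.norm(P[1]-P[0]),np.linalg.norm(P[2]-P[1]))
kt=ht[...,2]<40;ks=hs[...,2]<36
a=blobs(kt,(344,188,366,208),15)[0];b=blobs(ks,(225,240,250,278),15)[0];print('tab',cen(a),tri(T,cen(a),S,cen(b)).round(4),onz(T,*cen(a),.055).round(4))
a=blobs(kt,(220,190,275,240))[0];b=blobs(ks,(300,192,360,232))[0];print('mat',tri(T,cen(a),S,cen(b)).round(4),onz(T,*cen(a),.004).round(4))
dk=ht[...,2]<100
for n,bx in(('tray',(380,222,448,290)),('saucer',(125,215,188,270))):
    c=cv2.convexHull(blobs(dk,bx)[0]);r=cv2.minAreaRect(c);P=np.array([onz(T,*p,.014)[:2] for p in cv2.boxPoints(r)]);print(n,P.mean(0).round(4),r,np.degrees(np.arctan2(*(P[1]-P[0])[::-1])),np.linalg.norm(P[1]-P[0]),np.linalg.norm(P[2]-P[1]))
print('holder rail ends',[onz(T,*p,.031)[:2].round(4).tolist() for p in((301.1,191.6),(369.7,177.3),(380,216.6),(312.5,233.2))])
print('jar',onz(T,197,286,.05))
E
```

```text
tall [329.5 198.3] 146.0 [259.1 220.5] (251, 215, 18, 12) tri [ 0.5584 -0.0985  0.1086] plane [ 0.5581 -0.0994  0.108 ]
short [421.5 249. ] 140.5 [131.6 249.1] (123, 243, 18, 13) tri [ 0.4514 -0.3153  0.0705] plane [ 0.4511 -0.3165  0.07  ]
square [146.3 238.9] 147.5 [385.3 130.2] (378, 126, 15, 9) tri [0.4599 0.3183 0.0861] plane [0.4592 0.3173 0.086 ]
-29.11294379422195 0.029691483581457075 0.029581988641359063
tab (354.07738095238096, 197.94642857142858) [ 0.5755 -0.163   0.0518] [ 0.5739 -0.164   0.055 ]
mat [0.5379 0.0973 0.0026] [0.5369 0.0961 0.004 ]
tray [ 0.4453 -0.313 ] ((413.26922607421875, 254.6538543701172), (44.7144775390625, 43.930015563964844), 11.309932708740234) -13.05069655475751 0.10908699426196679 0.10917246845098466
saucer [0.4562 0.3142] ((156.5, 245.0), (42.0, 43.0), 90.0) -88.81560393924595 0.1059369925784904 0.10346350977369746
holder rail ends [[0.5935, -0.0367], [0.6341, -0.2076], [0.5343, -0.2306], [0.4897, -0.0656]]
jar [0.35728765 0.20185993 0.05      ]
```

```bash
cat >> h.py <<'E'
def go(x,y,z=None,yaw=None,rows=1):
    "tool-frame move (mm, rad) from the measured pose; the yaw turn listed separately"
    o=sensors.get_obs();p=o['ee_pos'];Y=np.radians(o['tcp_rot'][2])
    d=np.array([x,y,p[2] if z is None else z])-p
    a=Y if yaw is None else np.radians(yaw)
    t=1000*np.array([np.cos(a)*d[0]+np.sin(a)*d[1],np.sin(a)*d[0]-np.cos(a)*d[1],-d[2]])
    print('t',round(o['time'],2),'pos',p.round(4),'rot',np.round(o['tcp_rot'],2),'slide after turn',t.round(1),'rows>=',int(np.ceil(np.linalg.norm(t)/41)),'turn',round(float(-((np.degrees(a-Y)+180)%360-180)*np.pi/180),3))
E
Z='[0,0,0]'
python3 -m handwheel '{"gripper":[0,0,0,0,0,0,0,0],"slide":[[0,0,0],[0,0,0],[0,0,0],[0,0,0],[0,0,0],[0,0,0],[0,0,0],[0,0,0]],"yaw":[0.12,0.12,0.12,0.12,0.12,0.12,0.12,0.12]}' 30
python3 -m handwheel '{"gripper":[0,0,0,0,0,0,0,0],"slide":[[0,0,0],[-30,10,0],[-35,12,0],[-35,12,0],[-35,12,0],[-35,12,0],[-35,12,0],[-35,12,0]],"yaw":[0.12,0.01,0,0,0,0,0,0]}'
python3 -m handwheel '{"gripper":[0,0,0,0,0,0,0,0],"slide":[[-35,12,0],[-35,12,0],[-35,12,0],[-35,12,0],[-35,12,0],[-35,12,0],[-35,12,0],[-35,12,0]],"yaw":[0,0,0,0,0,0,0,0]}'
python3 -c "
from h import *
go(.5757,-.1635,.23,104.5)"
```

```text
time: 0.82
ee_pos: [0.1236, 0.5358, 0.231]
tcp_rot: [-180.0, 0.0, 111.7]
wrist_force: [-0.6, -0.0, 0.3]
opening: 0.0424
grasp_force: 0.0
time: 1.48
ee_pos: [0.264, 0.3228, 0.2312]
tcp_rot: [180.0, 0.0, 104.6]
wrist_force: [1.6, -0.4, -0.3]
opening: 0.0426
grasp_force: 0.0
time: 2.15
ee_pos: [0.4275, 0.0756, 0.2313]
tcp_rot: [180.0, -0.0, 104.5]
wrist_force: [0.4, 1.2, 0.3]
opening: 0.0427
grasp_force: 0.0
t 2.15 pos [0.4275 0.0756 0.2313] rot [179.98  -0.   104.54] slide after turn [-268.6   83.7    1.3] rows>= 7 turn 0.001
```

```bash
python3 -m handwheel '{"gripper":[0,0,0,0,0,0,0,0],"slide":[[-38,12,0],[-38,12,0],[-38,12,0],[-38,12,0],[-38,12,0],[-38,12,0],[-30,9,0],[0,0,0]],"yaw":[0,0,0,0,0,0,0,0]}'
python3 - <<'E'
from h import *
import pickle
go(.5757,-.1635,.23,104.5)
c=camera('wrist');pickle.dump(c,open('C1.pkl','wb'));save('w1.png',c['img'])
h=cv2.cvtColor(c['img'],cv2.COLOR_RGB2HSV)
print(proj(c,(.5757,-.1635,.072)),proj(c,(.5584,-.0985,.108)))
E
```

```text
time: 2.82
ee_pos: [0.5718, -0.1563, 0.2289]
tcp_rot: [-179.9, -0.0, 104.3]
wrist_force: [0.8, 0.3, -0.5]
opening: 0.0429
grasp_force: 0.0
t 2.82 pos [ 0.5718 -0.1563  0.2289] rot [-1.7988e+02 -1.0000e-02  1.0434e+02] slide after turn [-8.   2.  -1.1] rows>= 1 turn -0.003
(np.float64(281.8283732128754), np.float64(195.61141658306113)) (np.float64(281.0938018543934), np.float64(125.81729977720522))
```

View pics/w1.png

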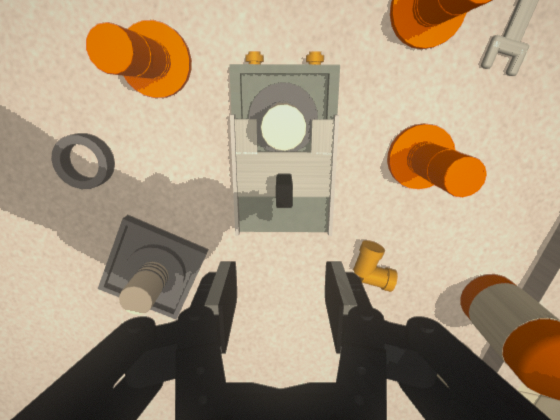

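The wrist view shows the holder upright in the image: its rails run from (231,115) and (335,115) to (238,232) and (331,232). The tab is at (285,190) and the tall filter's top disc at (283,127).

```bash
python3 - <<'E'
from h import *
import pickle
c=pickle.load(open('C1.pkl','rb'));C=pickle.load(open('C0.pkl','rb'))
h=cv2.cvtColor(c['img'],cv2.COLOR_RGB2HSV).astype(int)
a=blobs((h[...,1]<40)&(h[...,2]>200),(255,95,312,152))[0];print('tall',cen(a),cv2.boundingRect(a),onz(c,*cen(a),.108),tri(c,cen(a),C['top'],(329.5,198.3)))
b=blobs(h[...,2]<60,(268,165,300,212))[0];x,y,w,hh=cv2.boundingRect(b);print('tab',(x,y,w,hh))
for v in(y,y+hh):print(onz(c,x+w/2,v,.072),onz(c,x+w/2,v,.027))
for n,p,z in(('FL',(230,65),.02),('FR',(340,65),.02),('RL1',(231,115),.031),('RR1',(335,115),.031),('RL2',(238,232),.031),('RR2',(331,232),.031)):print(n,onz(c,*p,z).round(4))
for v in range(70,232,20):
    r=c['img'][v,215:355].astype(int); sat=h[v,215:355,1]; ix=np.where(sat<28)[0]; print(v,ix.min()+215,ix.max()+215,[onz(c,k+215,v,.031)[:2].round(4).tolist() for k in(ix.min(),ix.max()+1)])
E
```

```text
tall (283.3406453110492, 126.62035747446609) (262, 105, 43, 44) [ 0.56023162 -0.09865721  0.108     ] [ 0.56047401 -0.09983525  0.09905135]
tab (277, 175, 14, 10)
[ 0.57271645 -0.14379935  0.072     ] [ 0.57574359 -0.15410681  0.027     ]
[ 0.57509779 -0.15301214  0.072     ] [ 0.57848288 -0.16470439  0.027     ]
FL [ 0.4979 -0.0626  0.02  ]
FR [ 0.6016 -0.0362  0.02  ]
RL1 [ 0.5096 -0.1074  0.031 ]
RR1 [ 0.6091 -0.0821  0.031 ]
RL2 [ 0.5422 -0.2285  0.031 ]
RR2 [ 0.6422 -0.203   0.031 ]Traceback (most recent call last):
  File "<stdin>", line 10, in <module>
    return umr_minimum(a, axis, None, out, keepdims, initial, where)
ValueError: zero-size array to reduction operation minimum which has no identity
```

```bash
python3 -m handwheel '{"gripper":[0,0,0,0,0,0,0,0],"slide":[[-8,3,0],[0,0,40],[0,0,40],[0,0,40],[0,0,30],[0,0,20],[0,0,20],[0,0,0]],"yaw":[-0.005,0,0,0,0,0,0,0]}'
python3 - <<'E'
from h import *
go(.577,-.164,.040,104.6)
E
python3 -m handwheel '{"gripper":[-1,-1,-1,-1,-1,-1],"slide":[[0,0,0],[0,0,0],[0,0,0],[0,0,0],[0,0,0],[0,0,0]],"yaw":[0,0,0,0,0,0]}' 40
```

```text
time: 3.53
ee_pos: [0.5727, -0.1574, 0.0373]
tcp_rot: [-179.7, -0.2, 104.9]
wrist_force: [-0.5, 0.3, -0.4]
opening: 0.0426
grasp_force: 0.0
t 3.53 pos [ 0.5727 -0.1574  0.0373] rot [-1.7972e+02 -1.7000e-01  1.0493e+02] slide after turn [-7.4  2.5 -2.7] rows>= 1 turn 0.006
time: 4.03
ee_pos: [0.5755, -0.1591, 0.0433]
tcp_rot: [179.9, 0.1, 104.8]
wrist_force: [-5.1, 0.6, 6.4]
opening: 0.0153
grasp_force: 42.5
```

```bash
python3 -m handwheel '{"gripper":[-1,-1,-1,-1,-1,-1,-1,-1],"slide":[[-6,0,0],[-8,0,0],[-8,0,0],[-8,0,0],[-8,0,0],[-8,0,0],[0,0,0],[0,0,0]],"yaw":[0,0,0,0,0,0,0,0]}'
python3 -m handwheel '{"gripper":[-1,-1,-1,-1,-1,-1],"slide":[[-2,0,0],[-2,0,0],[-2,0,0],[-1,0,0],[0,0,0],[0,0,0]],"yaw":[0,0,0,0,0,0]}'
```

```text
time: 4.7
ee_pos: [0.587, -0.2047, 0.0434]
tcp_rot: [180.0, 0.1, 104.8]
wrist_force: [-6.3, -2.5, 6.1]
opening: 0.0153
grasp_force: 42.4
time: 5.2
ee_pos: [0.5878, -0.208, 0.0432]
tcp_rot: [180.0, -0.2, 104.9]
wrist_force: [-12.2, 13.8, 11.5]
opening: 0.0154
grasp_force: 43.4
```

```bash
python3 -m handwheel '{"gripper":[-1,0.4,0.4,0.4,0.4,0.4,0.4,0.4],"slide":[[3,0,0],[0,0,0],[0,0,0],[0,0,-20],[0,0,-30],[0,0,-30],[0,0,-30],[0,0,0]],"yaw":[0,0,0,0,0,0,0,0]}'
python3 - <<'E'
from h import *
import pickle
go(.5595,-.0987,.15,104.6)
c=camera('wrist');pickle.dump(c,open('C2.pkl','wb'));save('w2.png',c['img'])
h=cv2.cvtColor(c['img'],cv2.COLOR_RGB2HSV).astype(int)
print([(onz(c,*cen(a),.108).round(4),cv2.boundingRect(a)) for a in blobs((h[...,1]<40)&(h[...,2]>200),None,800)])
E
```

```text
time: 5.87
ee_pos: [0.5902, -0.2081, 0.1586]
tcp_rot: [179.5, 0.3, 104.8]
wrist_force: [0.9, 0.2, 1.4]
opening: 0.0599
grasp_force: 0.0
t 5.87 pos [ 0.5902 -0.2081  0.1586] rot [179.53   0.31 104.85] slide after turn [113.6  -2.2   8.6] rows>= 3 turn 0.004
[(array([ 0.5604, -0.0992,  0.108 ]), (243, 0, 65, 68))]
```

View pics/w2.png

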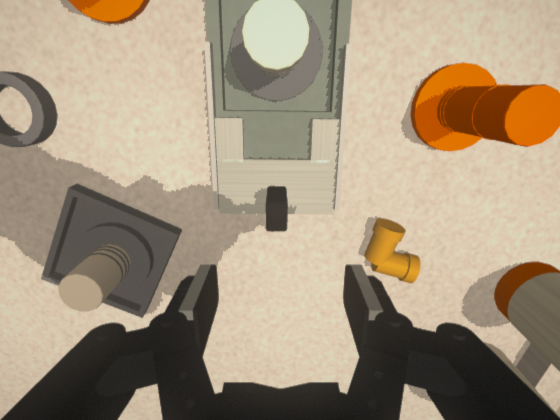

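The gate is fully open. The well's rear edge runs from (223,109) to (333,109), the tall filter's foot is clear and its top is at (275,33).

```bash
python3 - <<'E'
from h import *
import pickle
c=pickle.load(open('C2.pkl','rb'))
P=[onz(c,u,109,.02)[:2] for u in(223,333)];print(P,np.linalg.norm(P[1]-P[0]))
y=np.array([.2554,-.9668]);print('well',np.mean(P,0)-.044*y)
E
python3 -m handwheel '{"gripper":[0.4,0.4,0.4,0.4,0.4,0.4],"slide":[[30,0,0],[30,-1,0],[30,-1,0],[20,0,0],[3,0,0],[0,0,0]],"yaw":[0,0,0,0,0,0]}'
python3 -c "
from h import *
go(.5598,-.0987,.064,104.6)"
```

```text
[array([ 0.52949667, -0.15144702]), array([ 0.61562072, -0.12873873])] 0.08906749932124235
well [ 0.5613211  -0.09755367]
time: 6.42
ee_pos: [0.5569, -0.0975, 0.1509]
tcp_rot: [180.0, -0.0, 104.9]
wrist_force: [-0.2, -0.1, 0.2]
opening: 0.0595
grasp_force: 0.0
t 6.42 pos [ 0.5569 -0.0975  0.1509] rot [180.    -0.   104.95] slide after turn [-1.9  2.5 86.9] rows>= 3 turn 0.006
```

```bash
python3 -m handwheel '{"gripper":[0.4,0.4,0.4,0.4,0.4,0.4,0.4,0.4],"slide":[[-1.5,2.5,25],[0,0,25],[0,0,20],[0,0,10],[0,0,5],[0,0,1],[0,0,0],[0,0,0]],"yaw":[0.006,0,0,0,0,0,0,0]}'
python3 -m handwheel '{"gripper":[-1,-1,-1,-1,-1,-1,-1],"slide":[[0,0,0],[0,0,0],[0,0,0],[0,0,0],[0,0,0],[0,0,0],[0,0,0]],"yaw":[0,0,0,0,0,0,0]}' 50
```

```text
time: 7.08
ee_pos: [0.5605, -0.0996, 0.0665]
tcp_rot: [179.9, 0.0, 104.5]
wrist_force: [-0.4, 0.3, 0.5]
opening: 0.0597
grasp_force: 0.0
time: 7.67
ee_pos: [0.5602, -0.0994, 0.0663]
tcp_rot: [179.9, 0.0, 104.5]
wrist_force: [-1.7, 0.1, 5.4]
opening: 0.0349
grasp_force: 49.4
```

```bash
python3 -m handwheel '{"gripper":[-1,-1,-1,-1,-1,-1,-1,-1],"slide":[[0,0,-5],[0,0,-12],[0,0,-20],[0,0,-25],[0,0,-25],[0,0,-20],[0,0,-10],[0,0,0]],"yaw":[0,0,0,0,0,0,0,0]}'
python3 -c "
from h import *
go(.5375,.0968,.18,104.6)"
```

```text
time: 8.33
ee_pos: [0.5607, -0.0994, 0.1851]
tcp_rot: [179.8, 0.1, 104.5]
wrist_force: [0.3, 0.1, -3.8]
opening: 0.035
grasp_force: 50.7
t 8.33 pos [ 0.5607 -0.0994  0.1851] rot [1.798e+02 9.000e-02 1.045e+02] slide after turn [195.7  27.    5.1] rows>= 5 turn -0.002
```

```bash
python3 -m handwheel '{"gripper":[-1,-1,-1,-1,-1,-1,-1,-1],"slide":[[15,2,0],[25,4,0],[30,4,0],[30,4,0],[30,4,0],[30,4,0],[20,3,0],[11,2,0]],"yaw":[0,0,0,0,0,0,0,0]}'
python3 -m handwheel '{"gripper":[-1,-1],"slide":[[4,0,0],[0,0,0]],"yaw":[0,0]}'
python3 - <<'E'
from h import *
go(.5375,.0968,.0623,104.6)
c=camera('wrist');save('w3.png',c['img'])
E
```

```text
time: 9.0
ee_pos: [0.5371, 0.0946, 0.1807]
tcp_rot: [-179.9, -0.0, 104.6]
wrist_force: [0.7, 0.2, -4.9]
opening: 0.035
grasp_force: 50.6
time: 9.17
ee_pos: [0.5367, 0.0966, 0.1814]
tcp_rot: [-179.9, 0.0, 104.6]
wrist_force: [0.3, -0.2, -4.0]
opening: 0.0352
grasp_force: 50.6
t 9.17 pos [0.5367 0.0966 0.1814] rot [-179.92    0.    104.56] slide after turn [ -0.    0.8 119.1] rows>= 3 turn -0.001
```

View pics/w3.png

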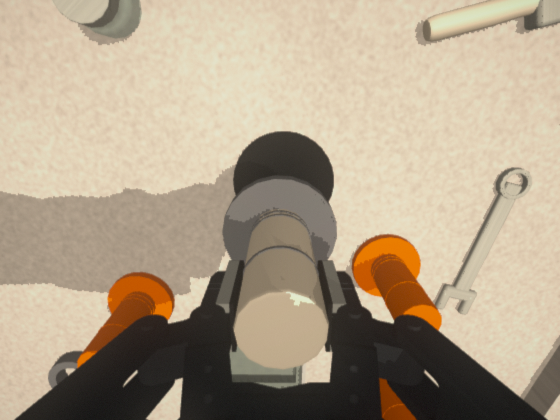

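The tall filter hangs upright over the mat at (283,180).

```bash
python3 -m handwheel '{"gripper":[-1,-1,-1,-1,-1,-1,-1,-1],"slide":[[0,0,20],[0,0,30],[0,0,30],[0,0,20],[0,0,8],[0,0,5],[0,0,0],[0,0,0]],"yaw":[0,0,0,0,0,0,0,0]}'
python3 -m handwheel '{"gripper":[-1,-1,-1,-1],"slide":[[0,0,2],[0,0,1.5],[0,0,1],[0,0,0]],"yaw":[0,0,0,0]}'
```

```text
time: 9.88
ee_pos: [0.5378, 0.0959, 0.0706]
tcp_rot: [179.9, 0.0, 104.5]
wrist_force: [0.2, -0.5, -2.6]
opening: 0.035
grasp_force: 50.7
time: 10.22
ee_pos: [0.5372, 0.0963, 0.065]
tcp_rot: [180.0, 0.0, 104.5]
wrist_force: [0.4, 0.6, -3.7]
opening: 0.0349
grasp_force: 50.7
```

```bash
python3 -m handwheel '{"gripper":[-1,-1,-1,-1,-1],"slide":[[0,0,1],[0,0,1],[0,0,1],[0,0,0],[0,0,0]],"yaw":[0,0,0,0,0]}'
python3 -m handwheel '{"gripper":[0.4,0.4,0.4,0.4,0.4,0.4,0.4,0.4],"slide":[[0,0,0],[0,0,0],[0,0,0],[0,0,-30],[0,0,-35],[0,0,-35],[0,0,-30],[0,0,0]],"yaw":[0,0,0,0,0,0,0,0]}'
python3 - <<'E'
from h import *
go(.4514,-.3153,.18,90)
go(.4514,-.3153,.18,104.6)
E
```

```text
time: 10.63
ee_pos: [0.5371, 0.0963, 0.0623]
tcp_rot: [180.0, 0.0, 104.5]
wrist_force: [-3.1, 0.2, 3.1]
opening: 0.0349
grasp_force: 51.3
time: 11.3
ee_pos: [0.5391, 0.0966, 0.1985]
tcp_rot: [179.5, 0.0, 104.5]
wrist_force: [1.3, 0.3, 0.7]
opening: 0.0598
grasp_force: 0.0
t 11.3 pos [0.5391 0.0966 0.1985] rot [1.7949e+02 4.0000e-02 1.0449e+02] slide after turn [-411.9  -87.7   18.5] rows>= 11 turn 0.253
t 11.3 pos [0.5391 0.0966 0.1985] rot [1.7949e+02 4.0000e-02 1.0449e+02] slide after turn [-376.5 -188.7   18.5] rows>= 11 turn -0.002
```

```bash
python3 -m handwheel '{"gripper":[0.4,0.4,0.4,0.4,0.4,0.4,0.4,0.4],"slide":[[-20,-10,0],[-34,-17,0],[-34,-17,0],[-34,-17,0],[-34,-17,0],[-34,-17,0],[-34,-17,0],[-34,-17,0]],"yaw":[0,0,0,0,0,0,0,0]}'
python3 -m handwheel '{"gripper":[0.4,0.4,0.4,0.4,0.4,0.4,0.4],"slide":[[-34,-17,0],[-34,-17,0],[-28,-14,6],[-16,-8,6],[-6,-3,6],[0,0,0],[0,0,0]],"yaw":[0,0,0,0,0,0,0]}'
python3 - <<'E'
from h import *
import pickle
c=camera('wrist');pickle.dump(c,open('C4.pkl','wb'));save('w4.png',c['img'])
go(.4514,-.3153,.037,104.6)
h=cv2.cvtColor(c['img'],cv2.COLOR_RGB2HSV).astype(int)
print([(cen(a),onz(c,*cen(a),.07).round(4),cv2.boundingRect(a)) for a in blobs((h[...,1]<40)&(h[...,2]>200),None,600)])
print(proj(c,(.4514,-.3153,.07)))
E
```

```text
time: 11.97
ee_pos: [0.4762, -0.1876, 0.1919]
tcp_rot: [180.0, 0.0, 104.5]
wrist_force: [0.2, -0.8, -0.9]
opening: 0.0597
grasp_force: 0.0
time: 12.55
ee_pos: [0.4491, -0.3143, 0.1734]
tcp_rot: [-180.0, -0.1, 104.5]
wrist_force: [0.8, -0.1, 0.1]
opening: 0.0597
grasp_force: 0.0
t 12.6 pos [ 0.4494 -0.314   0.1739] rot [ 1.8000e+02 -2.0000e-02  1.0452e+02] slide after turn [ -1.8   1.6 136.9] rows>= 4 turn -0.001
[]
(np.float64(281.67087847939587), np.float64(207.752263894219))
```

View pics/w4.png

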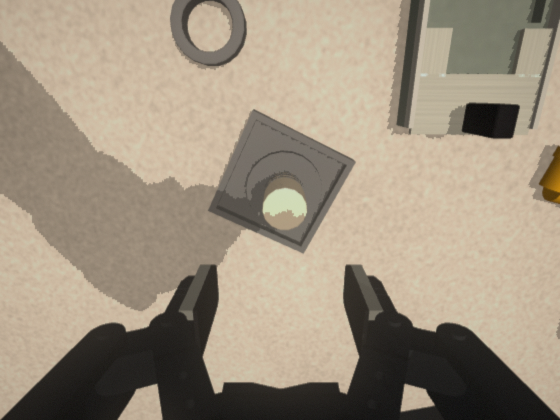

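The short filter's top is at about (285,208), and the tray's outer corners are at (254,110), (354,161), (303,252) and (209,210).

```bash
python3 - <<'E'
from h import *
import pickle
c=pickle.load(open('C4.pkl','rb'))
print('short',onz(c,285,208,.07))
h=cv2.cvtColor(c['img'],cv2.COLOR_RGB2HSV).astype(int)
P=np.array([onz(c,*p,.014)[:2] for p in((254,110),(354,161),(303,252),(209,210))]);print('tray',P,P.mean(0),[np.degrees(np.arctan2(*(P[(i+1)%4]-P[i])[::-1])).round(1) for i in range(4)],[np.linalg.norm(P[(i+1)%4]-P[i]).round(4) for i in range(4)])
go(.4525,-.315,.037,104.6)
E
python3 -m handwheel '{"gripper":[0.4,0.4,0.4,0.4,0.4,0.4,0.4,0.4],"slide":[[-1,3,20],[0,0,35],[0,0,35],[0,0,25],[0,0,12],[0,0,6],[0,0,0],[0,0,0]],"yaw":[0,0,0,0,0,0,0,0]}'
python3 -c "
from h import *
go(.4525,-.315,.037,104.6)"
```

```text
short [ 0.45397313 -0.31484946  0.07      ]
tray [[ 0.41046476 -0.25266371]
 [ 0.50919254 -0.27358631]
 [ 0.48894243 -0.37415862]
 [ 0.38922423 -0.35356944]] [ 0.44945599 -0.31349452] [np.float64(-12.0), np.float64(-101.4), np.float64(168.3), np.float64(78.1)] [np.float64(0.1009), np.float64(0.1026), np.float64(0.1018), np.float64(0.1031)]
t 12.6 pos [ 0.4494 -0.314   0.1739] rot [ 1.8000e+02 -2.0000e-02  1.0452e+02] slide after turn [ -1.8   2.7 136.9] rows>= 4 turn -0.001
time: 13.27
ee_pos: [0.4533, -0.3151, 0.0425]
tcp_rot: [179.9, 0.1, 104.5]
wrist_force: [0.5, 0.3, 0.4]
opening: 0.0598
grasp_force: 0.0
t 13.27 pos [ 0.4533 -0.3151  0.0425] rot [1.7992e+02 9.0000e-02 1.0454e+02] slide after turn [ 0.3 -0.7  5.5] rows>= 1 turn -0.001
```

```bash
python3 -m handwheel '{"gripper":[0.4,0.4,-1,-1,-1,-1,-1,-1],"slide":[[0,0,5],[0,0,0],[0,0,0],[0,0,0],[0,0,0],[0,0,0],[0,0,0],[0,0,0]],"yaw":[0,0,0,0,0,0,0,0]}' 50
python3 -m handwheel '{"gripper":[-1,-1,-1,-1,-1,-1,-1,-1],"slide":[[0,0,-5],[0,0,-12],[0,0,-20],[0,0,-25],[0,0,-25],[0,0,-20],[0,0,-10],[0,0,0]],"yaw":[0,0,0,0,0,0,0,0]}'
python3 -c "
from h import *
go(.5605,-.098,.15,104.6)"
```

```text
time: 13.93
ee_pos: [0.4526, -0.3154, 0.0365]
tcp_rot: [180.0, 0.1, 104.5]
wrist_force: [-2.3, -0.6, 5.1]
opening: 0.0352
grasp_force: 50.3
time: 14.6
ee_pos: [0.4532, -0.3156, 0.1556]
tcp_rot: [179.9, 0.2, 104.5]
wrist_force: [0.3, -0.3, -3.8]
opening: 0.0347
grasp_force: 50.2
t 14.6 pos [ 0.4532 -0.3156  0.1556] rot [1.7986e+02 1.6000e-01 1.0450e+02] slide after turn [183.5 158.7   5.6] rows>= 6 turn -0.002
```

```bash
python3 -m handwheel '{"gripper":[-1,-1,-1,-1,-1,-1,-1,-1],"slide":[[15,13,0],[27,24,0],[30,26,0],[30,26,0],[30,26,0],[28,24,0],[16,14,0],[6,5,0]],"yaw":[0,0,0,0,0,0,0,0]}'
python3 -m handwheel '{"gripper":[-1,-1],"slide":[[0,0,0],[0,0,0]],"yaw":[0,0]}'
python3 - <<'E'
from h import *
import pickle
go(.5605,-.098,.0405,104.6)
c=camera('top');T=c;pickle.dump(c,open('C5.pkl','wb'))
cs=camera('scene');pickle.dump(cs,open('C5s.pkl','wb'))
im=np.zeros((600,800,3),np.uint8)
im[:400,:400]=cv2.resize(c['img'][220:290,380:450],(400,400),interpolation=cv2.INTER_CUBIC)
im[:400,400:]=cv2.resize(cs['img'][225:300,95:170],(400,400),interpolation=cv2.INTER_CUBIC)
im[400:,:400]=cv2.resize(c['img'][215:275,120:200],(400,200))
im[400:,400:]=cv2.resize(cs['img'][195:245,290:390],(400,200))
save('tray5.png',im)
E
```

```text
time: 15.27
ee_pos: [0.5603, -0.0961, 0.1509]
tcp_rot: [-179.9, -0.1, 104.7]
wrist_force: [-0.2, 0.1, -3.8]
opening: 0.035
grasp_force: 50.5
time: 15.43
ee_pos: [0.5592, -0.0995, 0.1517]
tcp_rot: [-179.9, -0.0, 104.5]
wrist_force: [0.5, 0.1, -2.4]
opening: 0.035
grasp_force: 50.5
t 15.43 pos [ 0.5592 -0.0995  0.1517] rot [-1.7990e+02 -2.0000e-02  1.0453e+02] slide after turn [  1.1   1.6 111.2] rows>= 3 turn -0.001
```

View pics/tray5.png

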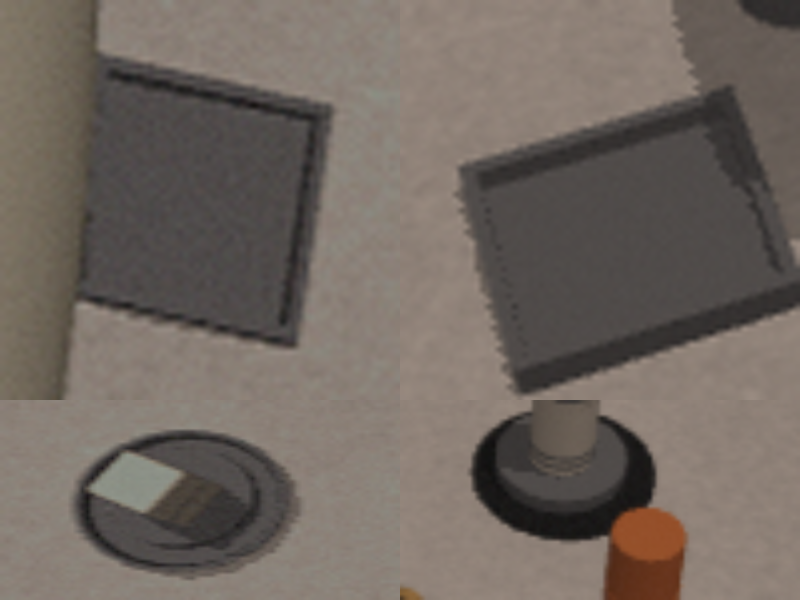

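```bash
python3 - <<'E'
from h import *
import pickle
T=pickle.load(open('C5.pkl','rb'));S=pickle.load(open('C5s.pkl','rb'))
print(onz(T,413.7,254.8,.014),onz(S,137.6,267.4,.014),tri(T,(413.7,254.8),S,(137.6,267.4)))
print([tri(T,a,S,b).round(4).tolist() for a,b in (((437.9,238.6),(106.25,256.5)),((396,229.5),(157.4,241.9)) ,((431.7,280.4),(116.6,294.75)))])
E
python3 -m handwheel '{"gripper":[-1,-1,-1,-1,-1,-1,-1,-1],"slide":[[1,1.5,15],[0,0,25],[0,0,30],[0,0,20],[0,0,6],[0,0,3],[0,0,0],[0,0,0]],"yaw":[0,0,0,0,0,0,0,0]}'
python3 -c "
from h import *
go(.5605,-.098,.0405,104.6)"
```

```text
[ 0.4443182  -0.31402522  0.014     ] [ 0.44980636 -0.31242451  0.014     ] [ 0.44552946 -0.31328129  0.01048832]
[[0.4694, -0.3564, 0.0928], [0.4878, -0.2634, 0.0904], [0.3966, -0.3722, -0.0835]]
time: 16.2
ee_pos: [0.5616, -0.0985, 0.0554]
tcp_rot: [179.9, 0.1, 104.5]
wrist_force: [-0.0, -0.5, -2.7]
opening: 0.0346
grasp_force: 50.6
t 16.2 pos [ 0.5616 -0.0985  0.0554] rot [1.7989e+02 5.0000e-02 1.0446e+02] slide after turn [ 0.8 -1.  14.9] rows>= 1 turn -0.002
```

```bash
python3 -m handwheel '{"gripper":[-1,-1,-1,-1,-1,-1,-1,-1],"slide":[[0.5,-1,5],[0,0,4],[0,0,2],[0,0,2],[0,0,1],[0,0,1],[0,0,0],[0,0,0]],"yaw":[0,0,0,0,0,0,0,0]}'
python3 -m handwheel '{"gripper":[-1,-1],"slide":[[0,0,1],[0,0,0]],"yaw":[0,0]}'
```

```text
time: 16.87
ee_pos: [0.5599, -0.0976, 0.0405]
tcp_rot: [180.0, 0.0, 104.5]
wrist_force: [-6.8, 1.3, 11.3]
opening: 0.0345
grasp_force: 52.0
time: 17.03
ee_pos: [0.5599, -0.0977, 0.0405]
tcp_rot: [179.9, 0.0, 104.5]
wrist_force: [-10.5, 2.0, 18.0]
opening: 0.0349
grasp_force: 52.8
```

```bash
python3 -m handwheel '{"gripper":[-1,0.4,0.4,0.4,0.4,0.4,0.4,0.4],"slide":[[0,0,-1],[0,0,0],[0,0,0],[0,0,0],[0,0,-20],[0,0,-30],[0,0,-30],[0,0,-20]],"yaw":[0,0,0,0,0,0,0,0]}'
python3 -m handwheel '{"gripper":[0,0,0,0,0],"slide":[[-25,0,0],[-33,0,0],[-33,0,0],[-20,0,0],[0,0,0]],"yaw":[0,0,0,0,0]}'
python3 - <<'E'
from h import *
import pickle
go(.588,-.208,.043,104.6)
c=camera('wrist');pickle.dump(c,open('C6.pkl','wb'));save('w6.png',c['img'])
print(proj(c,(.5605,-.098,.074)),proj(c,(.5605,-.098,.018)))
E
```

```text
time: 17.7
ee_pos: [0.5604, -0.0978, 0.1414]
tcp_rot: [179.9, 0.1, 104.5]
wrist_force: [-0.0, 0.7, 1.3]
opening: 0.06
grasp_force: 0.0
time: 18.12
ee_pos: [0.5881, -0.2086, 0.1379]
tcp_rot: [-180.0, 0.0, 104.3]
wrist_force: [0.9, -0.5, -0.2]
opening: 0.0433
grasp_force: 0.0
t 18.12 pos [ 0.5881 -0.2086  0.1379] rot [-1.7997e+02  3.0000e-02  1.0433e+02] slide after turn [ 0.6  0.  94.9] rows>= 3 turn -0.005
(np.float64(279.4797147571474), np.float64(34.34780475106095)) (np.float64(279.7386143065993), np.float64(47.3179202855018))
```

View pics/w6.png

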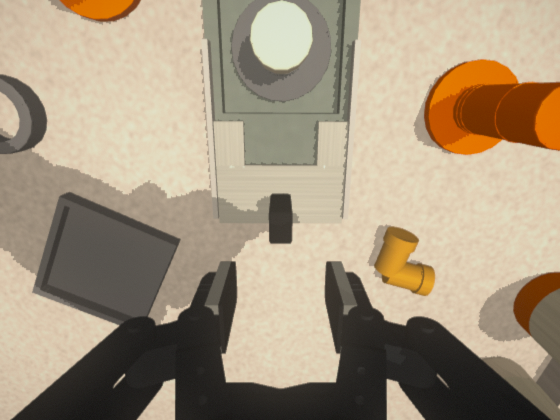

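The short filter stands centred in the well: its foot spans columns 231–330, against 222–339 for the well. The tab is at (280,218), and the empty tray's corners are at (67,193), (181,240) and (34,292).

```bash
python3 - <<'E'
from h import *
import pickle
c=pickle.load(open('C6.pkl','rb'))
a,b,d=[onz(c,*p,.014)[:2] for p in((67,193),(181,240),(34,292))];print('tray',(b+d)/2,np.linalg.norm(b-a),np.linalg.norm(d-a),np.degrees(np.arctan2(*(b-a)[::-1])),np.degrees(np.arctan2(*(d-a)[::-1])))
E
python3 -m handwheel '{"gripper":[0,0,0,0,0,0,0,0],"slide":[[0,0,25],[0,0,30],[0,0,25],[0,0,10],[0,0,4],[0,0,0],[0,0,0],[0,0,0]],"yaw":[-0.005,0,0,0,0,0,0,0]}'
python3 -m handwheel '{"gripper":[-1,-1,-1,-1,-1,-1],"slide":[[0,0,0],[0,0,0],[0,0,0],[0,0,0],[0,0,0],[0,0,0]],"yaw":[0,0,0,0,0,0]}' 40
```

```text
tray [ 0.4519912  -0.31050954] 0.10059671624570271 0.10847099040132717 -10.986114918649578 -103.63489428212034
time: 18.83
ee_pos: [0.5886, -0.2053, 0.0468]
tcp_rot: [179.9, 0.1, 104.8]
wrist_force: [-0.1, 0.1, -0.1]
opening: 0.0427
grasp_force: 0.0
time: 19.33
ee_pos: [0.5872, -0.2057, 0.046]
tcp_rot: [-180.0, 0.1, 104.7]
wrist_force: [-5.5, -0.4, 7.2]
opening: 0.0152
grasp_force: 40.5
```

```bash
python3 -m handwheel '{"gripper":[-1,-1,-1,-1,-1,-1,-1,-1],"slide":[[5,0,0],[8,0,0],[8,0,0],[8,0,0],[8,0,0],[8,0,0],[4,0,0],[0,0,0]],"yaw":[0,0,0,0,0,0,0,0]}'
python3 -m handwheel '{"gripper":[-1,-1,-1,-1,-1,-1],"slide":[[2,0,0],[2,0,0],[2,0,0],[1,0,0],[0,0,0],[0,0,0]],"yaw":[0,0,0,0,0,0]}'
```

```text
time: 20.0
ee_pos: [0.575, -0.1575, 0.046]
tcp_rot: [180.0, 0.0, 104.8]
wrist_force: [-4.2, -0.0, 6.7]
opening: 0.0155
grasp_force: 40.5
time: 20.5
ee_pos: [0.574, -0.153, 0.0461]
tcp_rot: [179.9, 0.2, 104.7]
wrist_force: [-0.4, -9.9, 3.3]
opening: 0.0152
grasp_force: 40.1
```

```bash
python3 -m handwheel '{"gripper":[-1,-1,0,0,0,0,0,0],"slide":[[1,0,0],[-1,0,0],[0,0,0],[0,0,0],[0,0,0],[0,0,-20],[0,0,-35],[0,0,-35]],"yaw":[0,0,0,0,0,0,0,0]}'
python3 -m handwheel '{"gripper":[0,0,0],"slide":[[0,0,-40],[0,0,-10],[0,0,0]],"yaw":[0,0,0]}'
python3 - <<'E'
from h import *
import pickle
c=camera('wrist');save('w7.png',c['img']);pickle.dump(c,open('C7.pkl','wb'))
o=sensors.get_obs();print(o['q'])
go(.460,.318,.20,150)
E
```

```text
time: 21.17
ee_pos: [0.5724, -0.1504, 0.1346]
tcp_rot: [-179.9, -0.1, 104.8]
wrist_force: [0.6, 0.0, 0.0]
opening: 0.0429
grasp_force: 0.0
time: 21.42
ee_pos: [0.5749, -0.1511, 0.1891]
tcp_rot: [179.7, 0.2, 104.8]
wrist_force: [0.2, -0.4, -1.4]
opening: 0.043
grasp_force: 0.0
[-1.47348439e+01  1.01487982e+01  1.08312372e+01  9.04998855e+01
  1.17716167e-02  6.04599035e+01]
t 21.47 pos [ 0.5742 -0.151   0.1865] rot [1.7984e+02 8.0000e-02 1.0481e+02] slide after turn [333.4 349.  -13.5] rows>= 12 turn -0.789
```

View pics/w7.png

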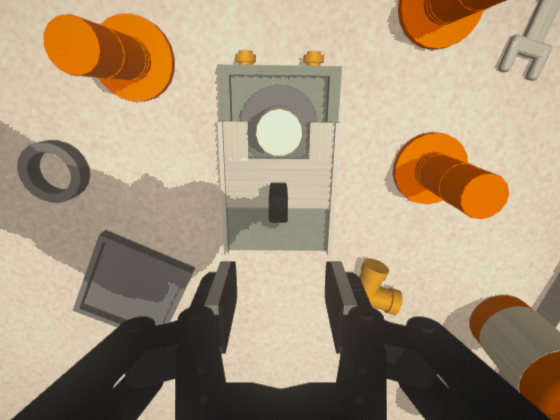

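The gate is shut over the short filter's foot, with the prongs on both sides of its body at (279,132).

```bash
python3 -m handwheel '{"gripper":[0.4,0.4,0.4,0.4,0.4,0.4,0.4,0.4],"slide":[[0,0,0],[0,0,0],[0,0,0],[0,0,0],[0,0,0],[0,0,0],[0,0,0],[0,0,0]],"yaw":[-0.1,-0.12,-0.12,-0.12,-0.12,-0.12,-0.1,0]}'
python3 -c "
from h import *
go(.460,.318,.20,151)"
```

```text
time: 22.13
ee_pos: [0.5729, -0.1507, 0.1829]
tcp_rot: [-180.0, -0.1, 150.9]
wrist_force: [0.5, -0.5, -1.1]
opening: 0.0598
grasp_force: 0.0
t 22.13 pos [ 0.5729 -0.1507  0.1829] rot [-1.7997e+02 -1.5000e-01  1.5089e+02] slide after turn [325.9 355.2 -17.1] rows>= 12 turn -0.002
```

```bash
python3 -m handwheel '{"gripper":[0.4,0.4,0.4,0.4,0.4,0.4,0.4,0.4],"slide":[[15,17,-10],[25,27,-7],[27,29,0],[27,29,0],[27,29,0],[27,29,0],[27,29,0],[27,29,0]],"yaw":[0,0,0,0,0,0,0,0]}'
python3 -m handwheel '{"gripper":[0.4,0.4,0.4,0.4,0.4,0.4,0.4],"slide":[[27,29,0],[27,29,0],[27,29,0],[25,27,0],[15,17,0],[6,6,0],[0,0,0]],"yaw":[0,0,0,0,0,0,0]}'
python3 - <<'E'
from h import *
import pickle
c=camera('wrist');save('w8.png',c['img']);pickle.dump(c,open('C8.pkl','wb'))
go(.460,.318,.05,151)
print(proj(c,(.46,.318,.086)))
E
```

```text
time: 22.8
ee_pos: [0.5031, 0.1397, 0.2008]
tcp_rot: [-180.0, -0.1, 150.4]
wrist_force: [0.4, 0.0, -0.0]
opening: 0.0597
grasp_force: 0.0
time: 23.38
ee_pos: [0.4599, 0.3212, 0.2004]
tcp_rot: [-179.9, -0.1, 150.6]
wrist_force: [-0.3, -0.7, -0.3]
opening: 0.0599
grasp_force: 0.0
t 23.43 pos [0.4604 0.3199 0.2008] rot [-1.7991e+02 -3.0000e-02  1.5059e+02] slide after turn [ -0.6  -1.8 150.8] rows>= 4 turn -0.007
(np.float64(277.2433187021234), np.float64(202.8907809042162))
```

View pics/w8.png

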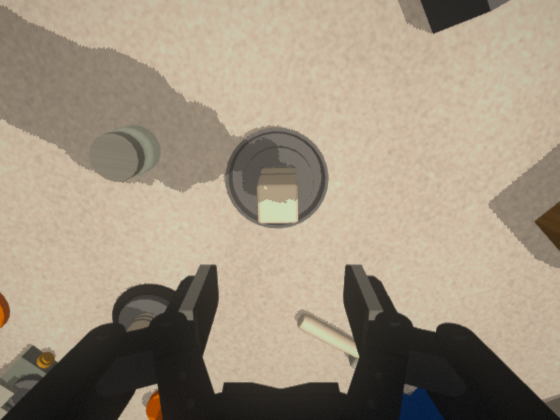

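The square filter's top is at (278,203) and aligned with the fingers. The saucer is a circle centred at (277,177), and the jar at (125,153) is well clear.

```bash
python3 - <<'E'
from h import *
import pickle
c=pickle.load(open('C8.pkl','rb'))
print('sq',onz(c,278,203,.086),'saucer',np.mean([onz(c,*p,.014) for p in((226,177),(328,177),(277,127),(277,227))],0))
E
python3 -m handwheel '{"gripper":[0.4,0.4,0.4,0.4,0.4,0.4,0.4,0.4],"slide":[[-0.5,-1.5,20],[0,0,35],[0,0,35],[0,0,30],[0,0,16],[0,0,8],[0,0,0],[0,0,0]],"yaw":[-0.005,0,0,0,0,0,0,0]}'
python3 -c "
from h import *
go(.460,.318,.048,151)"
```

```text
sq [0.46038319 0.31848991 0.086     ] saucer [0.4571342  0.31843676 0.014     ]
time: 24.1
ee_pos: [0.4611, 0.3175, 0.0586]
tcp_rot: [180.0, 0.0, 150.8]
wrist_force: [-0.4, 0.5, 0.2]
opening: 0.0598
grasp_force: 0.0
t 24.1 pos [0.4611 0.3175 0.0586] rot [1.7998e+02 2.0000e-02 1.5081e+02] slide after turn [ 1.3 -0.1 10.6] rows>= 1 turn -0.003
```

```bash
python3 -m handwheel '{"gripper":[0.4,0.4,-1,-1,-1,-1,-1,-1],"slide":[[1,0,9],[0,0,0],[0,0,0],[0,0,0],[0,0,0],[0,0,0],[0,0,0],[0,0,0]],"yaw":[0,0,0,0,0,0,0,0]}' 50
python3 -m handwheel '{"gripper":[-1,-1,-1,-1,-1,-1,-1,-1],"slide":[[0,0,-5],[0,0,-12],[0,0,-20],[0,0,-30],[0,0,-35],[0,0,-25],[0,0,-10],[0,0,0]],"yaw":[0,0,0,0,0,0,0,0]}'
python3 -c "
from h import *
go(.447,-.3133,.185,151)"
```

```text
time: 24.77
ee_pos: [0.4599, 0.3188, 0.0494]
tcp_rot: [180.0, 0.0, 150.9]
wrist_force: [-0.9, -1.1, 6.0]
opening: 0.0333
grasp_force: 51.3
time: 25.43
ee_pos: [0.4605, 0.3192, 0.1886]
tcp_rot: [179.8, 0.1, 150.9]
wrist_force: [0.1, 0.6, -3.5]
opening: 0.0334
grasp_force: 50.6
t 25.43 pos [0.4605 0.3192 0.1886] rot [1.7978e+02 1.1000e-01 1.5090e+02] slide after turn [-294.8 -559.8    3.6] rows>= 16 turn -0.002
```

```bash
python3 -m handwheel '{"gripper":[-1,-1,-1,-1,-1,-1,-1,-1],"slide":[[-6,-12,0],[-12,-23,0],[-16,-31,0],[-17,-32,0],[-17,-32,0],[-17,-32,0],[-17,-32,0],[-17,-32,0]],"yaw":[0,0,0,0,0,0,0,0]}'
python3 -m handwheel '{"gripper":[-1,-1,-1,-1,-1,-1,-1,-1],"slide":[[-17,-32,0],[-17,-32,0],[-17,-32,0],[-17,-32,0],[-17,-32,0],[-17,-32,0],[-17,-32,0],[-17,-32,0]],"yaw":[0,0,0,0,0,0,0,0]}'
python3 -m handwheel '{"gripper":[-1,-1,-1,-1,-1],"slide":[[-16,-31,0],[-12,-23,0],[-6,-12,0],[0,0,0],[0,0,0]],"yaw":[0,0,0,0,0]}'
python3 -c "
from h import *
go(.447,-.3133,.0495,151)"
```

```text
time: 26.1
ee_pos: [0.4522, 0.0612, 0.1834]
tcp_rot: [-179.9, -0.1, 150.9]
wrist_force: [0.9, -0.3, -3.0]
opening: 0.0338
grasp_force: 50.7
time: 26.77
ee_pos: [0.4464, -0.2283, 0.1834]
tcp_rot: [-180.0, -0.2, 150.9]
wrist_force: [1.6, 0.5, -1.9]
opening: 0.0335
grasp_force: 50.7
time: 27.18
ee_pos: [0.4448, -0.3005, 0.1841]
tcp_rot: [180.0, -0.2, 150.8]
wrist_force: [0.7, 0.1, -3.1]
opening: 0.0335
grasp_force: 50.8
t 27.18 pos [ 0.4448 -0.3005  0.1841] rot [179.97  -0.18 150.83] slide after turn [ -8.1 -10.1 134.6] rows>= 4 turn -0.003
```

```bash
python3 -m handwheel '{"gripper":[-1,-1,-1,-1,-1,-1,-1,-1],"slide":[[-8,-10,10],[0,0,20],[0,0,35],[0,0,35],[0,0,20],[0,0,5],[0,0,0],[0,0,0]],"yaw":[0,0,0,0,0,0,0,0]}'
python3 -c "
from h import *
go(.447,-.3133,.0495,151)"
```

```text
time: 27.85
ee_pos: [0.4484, -0.3131, 0.0618]
tcp_rot: [-180.0, 0.1, 151.0]
wrist_force: [0.7, -0.0, -3.0]
opening: 0.0334
grasp_force: 50.7
t 27.85 pos [ 0.4484 -0.3131  0.0618] rot [-1.8000e+02  5.0000e-02  1.5096e+02] slide after turn [ 1.1 -0.9 12.3] rows>= 1 turn -0.001
```

```bash
python3 -m handwheel '{"gripper":[-1,-1,-1,-1,-1,-1,-1,-1],"slide":[[0,0,4],[0,0,3],[0,0,2],[0,0,2],[0,0,1],[0,0,1],[0,0,0],[0,0,0]],"yaw":[0,0,0,0,0,0,0,0]}'
python3 -m handwheel '{"gripper":[-1,-1,-1],"slide":[[0,0,1],[0,0,0],[0,0,0]],"yaw":[0,0,0]}'
```

```text
time: 28.52
ee_pos: [0.4481, -0.3136, 0.0494]
tcp_rot: [-180.0, 0.1, 150.9]
wrist_force: [-4.3, 1.9, 8.9]
opening: 0.0335
grasp_force: 52.2
time: 28.77
ee_pos: [0.4481, -0.3136, 0.0493]
tcp_rot: [-180.0, 0.1, 150.9]
wrist_force: [-7.3, 3.1, 16.7]
opening: 0.0334
grasp_force: 53.1
```

```bash
python3 -m handwheel '{"gripper":[-1,0.4,0.4,0.4,0.4,0.4,0.4,0.4],"slide":[[0,0,-1],[0,0,0],[0,0,0],[0,0,0],[0,0,-20],[0,0,-35],[0,0,-40],[0,0,-40]],"yaw":[0,0,0,0,0,0,0,0]}'
python3 -m handwheel '{"gripper":[0.4,0.4],"slide":[[0,0,-10],[0,0,0]],"yaw":[0,0]}'
python3 - <<'E'
from h import *
c=camera('wrist');save('w9.png',c['img'])
go(.5372,.0963,.19,151)
E
```

```text
time: 29.43
ee_pos: [0.4474, -0.313, 0.1837]
tcp_rot: [180.0, -0.1, 150.9]
wrist_force: [1.1, -1.2, 0.6]
opening: 0.0599
grasp_force: 0.0
time: 29.6
ee_pos: [0.4492, -0.3143, 0.1968]
tcp_rot: [-180.0, 0.4, 150.9]
wrist_force: [0.6, -0.9, -0.5]
opening: 0.0598
grasp_force: 0.0
t 29.65 pos [ 0.4486 -0.3139  0.1941] rot [-1.7998e+02  1.7000e-01  1.5091e+02] slide after turn [121.4 401.7   4.1] rows>= 11 turn -0.002
```

View pics/w9.png

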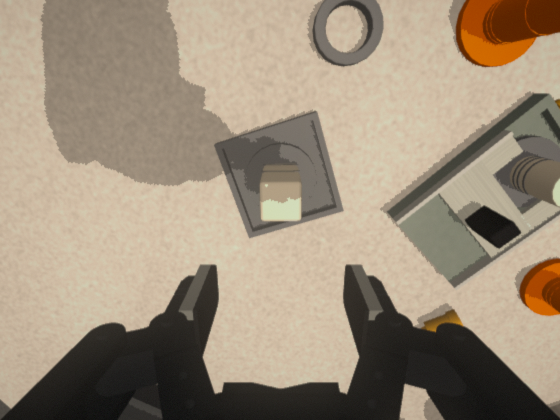

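The square filter stands centred in the tray: its foot arc is around (281,178) and the tray centre at (280,176).

```bash
python3 -m handwheel '{"gripper":[0.4,0.4,0.4,0.4,0.4,0.4,0.4,0.4],"slide":[[6,20,0],[11,36,0],[11,38,0],[11,38,0],[11,38,0],[11,38,0],[11,38,0],[11,38,0]],"yaw":[0,0,0,0,0,0,0,0]}'
python3 -m handwheel '{"gripper":[0.4,0.4,0.4,0.4,0.4,0.4],"slide":[[11,37,0],[11,37,0],[8,25,0],[4,13,0],[0,0,0],[0,0,0]],"yaw":[0,0,0,0,0,0]}'
python3 - <<'E'
from h import *
c=camera('wrist')
go(.5372,.0963,.0665,151)
h=cv2.cvtColor(c['img'],cv2.COLOR_RGB2HSV).astype(int)
print([(cen(a),onz(c,*cen(a),.104).round(4),cv2.boundingRect(a)) for a in blobs((h[...,1]<50)&(h[...,2]>190),(200,120,360,290),400)],proj(c,(.5372,.0963,.104)))
E
```

```text
time: 30.32
ee_pos: [0.5129, -0.0229, 0.1908]
tcp_rot: [-179.9, -0.1, 150.9]
wrist_force: [0.8, 0.5, 0.4]
opening: 0.06
grasp_force: 0.0
time: 30.82
ee_pos: [0.5378, 0.0895, 0.1914]
tcp_rot: [-179.9, -0.1, 151.0]
wrist_force: [0.2, -0.0, -0.6]
opening: 0.0599
grasp_force: 0.0
t 30.87 pos [0.5378 0.0888 0.1918] rot [-1.7992e+02 -6.0000e-02  1.5090e+02] slide after turn [  4.2   6.3 125.3] rows>= 4 turn -0.002
[((297.4033655035882, 223.6755753526355), array([0.5517, 0.0961, 0.104 ]), (268, 211, 59, 38)), ((328.61598992760463, 265.48945546112685), array([0.5943, 0.1008, 0.104 ]), (303, 235, 45, 55)), ((271.09644012944983, 259.6372168284789), array([0.5682, 0.0642, 0.104 ]), (254, 243, 35, 29))] (np.float64(288.29725415412577), np.float64(207.40160336291407))
```

```bash
python3 -m handwheel '{"gripper":[0.4,0.4,0.4,0.4,0.4,0.4,0.4,0.4],"slide":[[4,6,10],[0,0,20],[0,0,30],[0,0,25],[0,0,15],[0,0,8],[0,0,0],[0,0,0]],"yaw":[0,0,0,0,0,0,0,0]}'
python3 -c "
from h import *
go(.5372,.0963,.0623,151)"
```

```text
time: 31.53
ee_pos: [0.5376, 0.0962, 0.085]
tcp_rot: [180.0, 0.0, 150.8]
wrist_force: [-0.1, -0.2, 0.1]
opening: 0.0598
grasp_force: 0.0
t 31.53 pos [0.5376 0.0962 0.085 ] rot [180.     0.   150.85] slide after turn [ 0.4 -0.1 22.7] rows>= 1 turn -0.003
```

```bash
python3 -m handwheel '{"gripper":[0.4,0.4,0.4,-1,-1,-1,-1,-1],"slide":[[0,0,12],[0,0,9],[0,0,0],[0,0,0],[0,0,0],[0,0,0],[0,0,0],[0,0,0]],"yaw":[0,0,0,0,0,0,0,0]}' 50
python3 -m handwheel '{"gripper":[-1,-1,-1,-1,-1,-1,-1,-1],"slide":[[0,0,0],[0,0,-5],[0,0,-12],[0,0,-25],[0,0,-30],[0,0,-30],[0,0,-12],[0,0,0]],"yaw":[0,0,0,0,0,0,0,0]}'
python3 -c "
from h import *
go(.457,.317,.18,151)"
```

```text
time: 32.2
ee_pos: [0.5377, 0.0967, 0.0641]
tcp_rot: [180.0, 0.0, 150.9]
wrist_force: [-0.3, 0.2, 1.0]
opening: 0.0348
grasp_force: 50.2
time: 32.87
ee_pos: [0.539, 0.0971, 0.1815]
tcp_rot: [179.8, 0.2, 150.9]
wrist_force: [0.3, -0.4, -4.3]
opening: 0.0348
grasp_force: 51.0
t 32.87 pos [0.539  0.0971 0.1815] rot [179.79   0.25 150.91] slide after turn [178.4 152.6   1.5] rows>= 6 turn -0.002
```

```bash
python3 -m handwheel '{"gripper":[-1,-1,-1,-1,-1,-1,-1,-1],"slide":[[12,10,0],[22,19,0],[27,23,0],[30,26,0],[30,26,0],[30,26,0],[20,17,0],[8,6,0]],"yaw":[0,0,0,0,0,0,0,0]}'
python3 -m handwheel '{"gripper":[-1,-1],"slide":[[0,0,0],[0,0,0]],"yaw":[0,0]}'
python3 -c "
from h import *
go(.457,.317,.0641,151)"
```

```text
time: 33.53
ee_pos: [0.4536, 0.3204, 0.1755]
tcp_rot: [-179.9, -0.1, 151.1]
wrist_force: [0.6, 0.2, -3.7]
opening: 0.0349
grasp_force: 50.9
time: 33.7
ee_pos: [0.4551, 0.3172, 0.1763]
tcp_rot: [-179.9, -0.0, 151.0]
wrist_force: [-0.5, 0.3, -3.1]
opening: 0.035
grasp_force: 50.9
t 33.7 pos [0.4551 0.3172 0.1763] rot [-1.7987e+02 -4.0000e-02  1.5097e+02] slide after turn [ -1.7   0.7 112.2] rows>= 3 turn -0.0
```

```bash
python3 -m handwheel '{"gripper":[-1,-1,-1,-1,-1,-1,-1,-1],"slide":[[-1.5,0.5,15],[0,0,25],[0,0,30],[0,0,22],[0,0,8],[0,0,0],[0,0,0],[0,0,0]],"yaw":[0,0,0,0,0,0,0,0]}'
python3 -m handwheel '{"gripper":[-1,-1,-1,-1,-1,-1],"slide":[[0,0,3],[0,0,2],[0,0,1.5],[0,0,1],[0,0,0],[0,0,0]],"yaw":[0,0,0,0,0,0]}'
```

```text
time: 34.37
ee_pos: [0.4581, 0.3172, 0.0796]
tcp_rot: [179.9, 0.1, 150.9]
wrist_force: [0.2, 0.4, -3.4]
opening: 0.0345
grasp_force: 50.8
time: 34.87
ee_pos: [0.4571, 0.3173, 0.0703]
tcp_rot: [-180.0, -0.0, 150.9]
wrist_force: [-0.8, -0.6, -3.0]
opening: 0.035
grasp_force: 50.8
```

```bash
python3 -m handwheel '{"gripper":[-1,-1,-1,-1,-1,-1,-1],"slide":[[0,0,3],[0,0,1.5],[0,0,1],[0,0,1],[0,0,0.5],[0,0,0],[0,0,0]],"yaw":[0,0,0,0,0,0,0]}'
```

```text
time: 35.45
ee_pos: [0.4571, 0.3171, 0.0642]
tcp_rot: [180.0, 0.0, 150.9]
wrist_force: [-3.8, -2.7, 5.4]
opening: 0.0346
grasp_force: 51.8
```

Seated at the expected height, so I release and look.

```bash
python3 -m handwheel '{"gripper":[-1,0.4,0.4,0.4,0.4,0.4,0.4,0.4],"slide":[[0,0,-0.5],[0,0,0],[0,0,0],[0,0,0],[0,0,-20],[0,0,-35],[0,0,-40],[0,0,-40]],"yaw":[0,0,0,0,0,0,0,0]}'
python3 -m handwheel '{"gripper":[0.4,0.4,0.4,0.4,0.4,0.4,0.4,0.4],"slide":[[30,0,-10],[35,0,0],[35,0,0],[35,0,0],[35,0,0],[20,0,0],[0,0,0],[0,0,0]],"yaw":[0,0,0,0,0,0,0,0]}'
python3 - <<'E'
from h import *
T=camera('top');S=camera('scene')
im=np.zeros((600,800,3),np.uint8)
im[:400]=cv2.resize(T['img'][140:310,110:450],(800,400),interpolation=cv2.INTER_CUBIC)
im[400:]=cv2.resize(S['img'][110:310,90:430],(800,471),interpolation=cv2.INTER_AREA)[:200]
im[400:600,:]=0
a=cv2.resize(S['img'][185:310,90:310],(400,200));b=cv2.resize(S['img'][80:190,290:430],(400,200));im[400:,:400]=a;im[400:,400:]=b
save('end.png',im)
E
```

```text
time: 36.12
ee_pos: [0.4567, 0.317, 0.1999]
tcp_rot: [-180.0, -0.0, 150.9]
wrist_force: [0.9, 1.0, 1.0]
opening: 0.0601
grasp_force: 0.0
time: 36.78
ee_pos: [0.2904, 0.4102, 0.2089]
tcp_rot: [180.0, 0.0, 151.0]
wrist_force: [-0.2, -0.8, 0.3]
opening: 0.0602
grasp_force: 0.0
```

View pics/end.png

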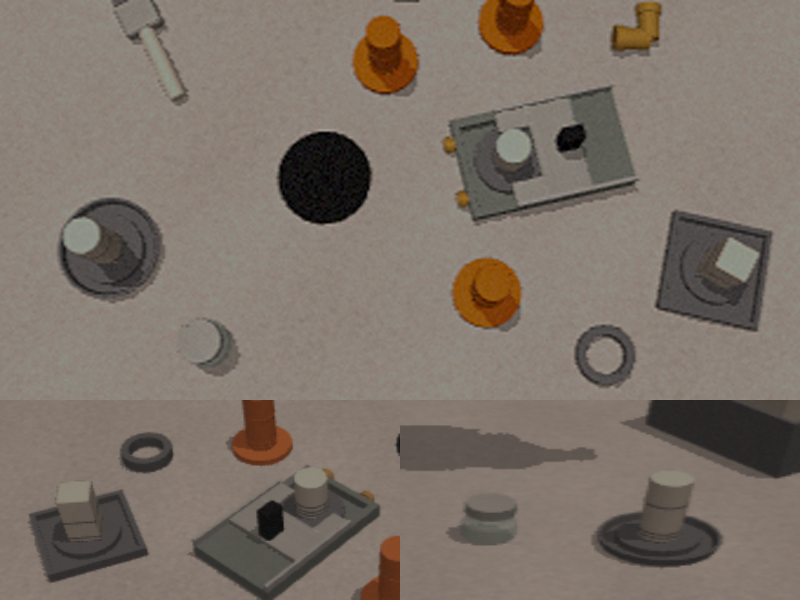

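The tall filter is in the saucer (110,248), the square one in the tray (715,268), and the short one in the holder (513,150) under the shut gate. The mat is empty and the jar at (205,343) hasn't moved.

```bash
python3 -c "
from workcell import ticket
print(ticket.job_done())"
```

```text
the job is handed in; nothing more can be done
None
```

The job is handed in at about 37 s robot time, verdict not shown: the last pictures show the short filter in the holder with the gate shut, the square one in the tray, the tall one in the saucer, the jar in place, and the gripper clear of everything.

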